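# Dead lock battery into the push-and-turn safety canister

## Task

Open the yellow used-battery canister: push its red safety cap down firmly, turn it anticlockwise while it is down, lift it off without forcing it past its teeth, and stand it right way up, wholly on the cork pad. Then put the spent battery pack (red band) inside the canister, lying flat below the rim, lowered in rather than dropped or thrown. Leave the canister open and leave the fresh pack (green band) and everything else on the counter where it is.

Things in the scene. Friction and masses are not known exactly. Their poses are not given: they have to be found in the camera images.
- canister: Yellow round canister screwed to the counter, 124 mm across; origin at the centre of its underside, on the counter, z up. Foam floor inside, 40 mm above the counter. Three tabs on its neck hold the cap. At the start its x axis and the cap's are in line.
- mouth (a point): Centre of the canister's mouth, 97 mm above the counter. Clear opening 87 mm across, rimmed by the black sprung seal ring, whose top stands 100 mm above the counter once the cap is off.
- cap_grip (a point): Middle of the grip bar of the red safety cap; x along the bar, z up, turning with the cap. Bar 84 mm long, 24 mm wide (y), 35 mm high, standing on a disc 122 mm across; this point is 17.5 mm above the disc and below the bar's top, and 120.5 mm above the counter while the cap is locked. Cap about 0.15 kg.
- cap_skirt (a point): Centre of the lower edge of the cap's skirt, 48.5 mm below the middle of the bar; the cap stands on this edge when set down. The cap must be turned more than 35 degrees anticlockwise (seen from above) to be free, and stops at about 95: 60 is right. Then let it up and lift it straight off.
- seal (a joint): Sprung seal ring under the cap, m: 0 locked, negative as the cap is pressed, +0.003 with the cap off. At 0 teeth block turning (2 degrees of play) and a 7 N spring holds them. Below -0.005 (11 N) the cap can turn, at -0.007 easily; it bottoms at -0.009 (14 N). It drags on the turning cap with up to 0.5 N m: grip the bar firmly. First press, then turn.
- pad_top (a point): Centre of the top face of the round cork pad, 190 mm across and 5 mm thick, fixed on the counter; z up.
- spent_mid (a point): Centre of the spent battery pack: grey block with a red band, 66 x 34 x 28 mm (x, y, z; rounded edges), about 0.11 kg, lying flat on the counter, so this point is 14 mm above it.
- fresh_mid (a point): Centre of the fresh battery pack, the same block with a green band. To be left alone.
- padlock: Brass padlock lying on the counter, 22 mm high, about 85 mm long. Bystander; origin on its underside.
- driver: Screwdriver 180 mm long lying on the counter. Bystander; origin on its underside.
- fob: Black key fob 72 x 36 x 15 mm lying on the counter. Bystander; origin on its underside.
- handle: Door knob of steel, 52 mm across, 58 mm high, standing on the counter. Bystander; origin on its underside.
Mind the look-alikes: they are no part of the job. What is shaped like the part that bears spent_mid but purple is not meant.

How it is judged:
By the outcome, as a careful person would: the job done as asked, in the order asked, and still so for the second after the job is handed in, with the robot touching nothing.
It also fails if it takes over 58 s, if anything falls off the work surface, if the arm or the gripper's body presses on something with over 40 N, if the wrist force passes 120 N, or if a joint passes its speed limit or range.

## Robot

A 6-joint arm with a two-finger parallel gripper is mounted at the origin on the work surface. World frame = base frame: x ahead of the robot, y to its left, z up, the work surface at z = 0. Lengths are in m, angles in degrees, forces in N, time in s.
With the tool pointing down it reaches from about 0.3 to 0.75 m from the base axis. Payload 8.5 kg.
Tool frame: the origin (TCP) lies midway between the tips of the shut fingers; the grasp point (between the pads) lies 19 mm behind it (env.grip_depth is the distance from the TCP to the grasp point, in m); y points along the fingers, x is the direction in which the jaws open and shut, and the axes are right-handed (so a half turn about y gives the same grasp; the last joint's range is limited). The gripper opens to 85 mm and grips with 20 to 120 N. Pads are 22 mm wide; open, the fingers measure 114 mm over their backs; the gripper's body (76 mm by 85 mm) begins 54 mm behind the grasp point. The pads swing forward as they close: fully open they stand 13 mm farther back than shut.
Start: joints at [53.497, 21.807, 74.336, -0, 83.858, -12.336], TCP at [0.225, 0.502, 0.231] pointing down, gripper open.
Joint ranges: [-178.18, 178.18], [-50.72, 133.34], [12.68, 142.11], [-81.47, 261.47], [9.98, 163.14], [-165.26, 165.26]. Speed limits (degrees/s): [136.94, 136.94, 180, 180, 180, 180].

## Interface

Orientations are given as a 3x3 rotation matrix whose columns are the frame's x, y, z axes.
In Python, from rig import env gives the robot as it stands.
- The arm moves only by the shell command python3 -m inch 'ROWS' [FORCE]. ROWS is JSON, a list that holds one entry, the list of rows, each a list of 7 numbers: the gripper command: -1 is shut, 1 is fully open, values between are in proportion, then the shift along the world's x, y, z in cm, then the turn, a rotation vector about the world's x, y, z in degrees. In form: [[[grip, dx, dy, dz, rx, ry, rz], ...]]. A call has 1 to 20 rows; each row is the pose to reach, as a shift and turn from the pose commanded when the call began; what a row does not reach only later rows make up. A row lasts 1/8 s, in which the tool goes at most 62.5 mm and 10.7 degrees, less where a joint would pass 70% of its speed; a pose out of reach is approached as far as the arm can. A call with a gripper value outside its range is refused whole. The fingers move at their own pace and stop on an object; FORCE is the grip in N (left out, the last holds). Time passes only in rows, so rows that repeat a pose let the fingers close. It gives the time, the measured TCP pose, the force and the opening at its end, in the units of the state.
- env.observe(): the state, without advancing time (a new reading comes with each control period).
- env.get_image(name): name is "scene" or "top" or "wrist"; returns a dict with "frame" (420x560x3 uint8, red, green, blue), "mtx" (3x3 intrinsics, pixels), "distortion" ([k1, k2, p1, p2, k3] as OpenCV has them; the pictures are not rectified), "rvec" (rotation vector, rad) and "tvec" (3), from world to camera coordinates, as OpenCV has them. Camera axes: x right, y down, z forward; pixel columns grow to the right and rows downward; lengths in m; the calibration is good to about 2 mm. A picture is of the moment at which its call begins. There is no depth.
- env.close_job(): hands the job in, once; it reports no verdict.
The state is a dict: "time_s": time; "q": joint angles; "qvel": joint speeds; "joint_efforts": joint torques, N m; "position": TCP position; "tool_rot": TCP orientation; "ft_force": force on the tool from outside, world axes, zero at the start; "wrist_torque": the same for the moment, N m; "grip_width": finger opening in m.
Only numpy, scipy, OpenCV 4.12 (cv2) and the standard library are available. Lean on these libraries where they do the work, as an engineer would, in place of code of your own. Each camera call takes 0.05 s, during which the arm holds its last target.

## Working session

There is one attempt and no reset: what is moved stays moved. The work goes in short steps, Python scripts to look and compute and a shell command to move; the robot and the scene stay as the last step left them, time stands still between calls to the robot, and variables do not carry over. Pictures are saved under pics/ and viewed, and the job is handed in when it is done.

```bash
ls; mkdir -p pics; python3 - <<'E'
from rig import env
import cv2
s=env.observe(); print({k:s[k] for k in ('time_s','position','tool_rot','ft_force','grip_width')}, env.grip_depth)
for n in ("scene","top","wrist"):
    d=env.get_image(n); cv2.imwrite(f"pics/{n}0.png",d["frame"][:,:,::-1])
    print(n,d["mtx"],d["distortion"],d["rvec"],d["tvec"])
E
```

```text
pics
{'time_s': 0.0, 'position': array([0.22501467, 0.50154707, 0.2306888 ]), 'tool_rot': array([[ 4.09434122e-01, -8.93724254e-04, -9.12339247e-01],
       [ 9.12338484e-01, -1.22124961e-03,  4.09434976e-01],
       [-1.48011592e-03, -9.99998855e-01,  3.15357768e-04]]), 'ft_force': array([0.86405463, 0.04169723, 0.48136611]), 'grip_width': 0.08531888663811216} 0.0187
scene [[381.8171999   0.        274.0894604]
 [  0.        381.8171999 211.7921924]
 [  0.          0.          1.       ]] [-0.0986845  0.         0.         0.         0.       ] [ 1.57157736  1.74925813 -0.88608207] [ 0.0812564  -0.27153894  1.27803625]
top [[414.55761696   0.         276.60237476]
 [  0.         414.55761696 210.25137915]
 [  0.           0.           1.        ]] [-0.08904657  0.          0.          0.          0.        ] [ 2.08653117 -2.12987656  0.21987719] [-3.94705900e-04  6.31464287e-01  8.42767210e-01]
wrist [[328.99531062   0.         277.92129646]
 [  0.         328.99531062 208.9198465 ]
 [  0.           0.           1.        ]] [0.00977757 0.         0.         0.         0.        ] [-2.43579564 -1.57753417 -0.21838499] [-0.55002197 -0.03431877  0.37901883]
```

View pics/scene0.png

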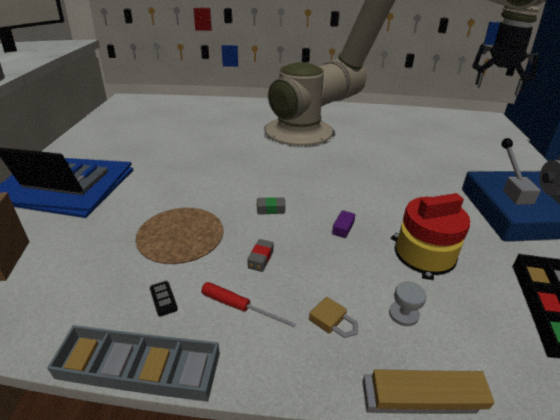

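View pics/top0.png

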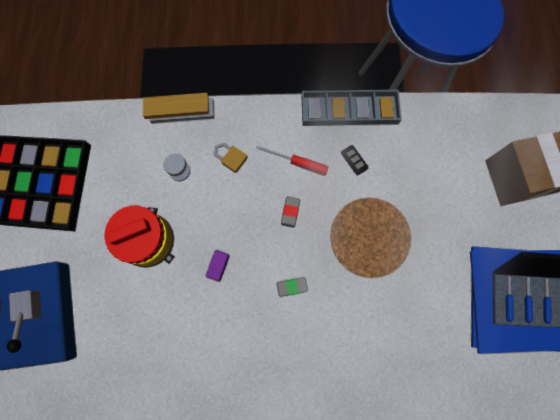

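View pics/wrist0.png

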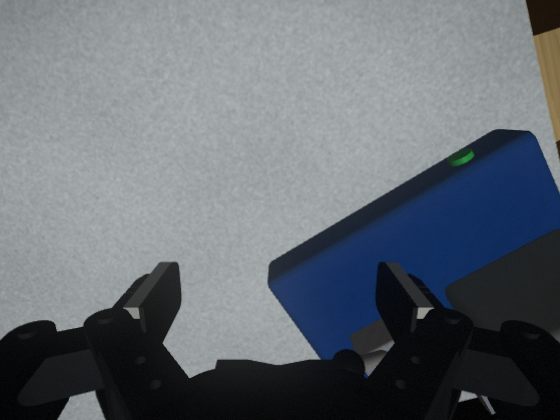

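The scene view shows the canister with its red cap at (438,232), the pad at (180,233) and the spent pack at (261,255). In the top view the cap is at (133,234), the pad at (371,237), the spent pack at (290,211) and the fresh pack at (292,287). The wrist view shows only the blue box. Next I'll measure positions.

```bash
cat > h.py <<'E'
import numpy as np, cv2
from rig import env
def cam(n):
    d=env.get_image(n); d['hsv']=cv2.cvtColor(d['frame'],cv2.COLOR_RGB2HSV); return d
def ray(d,px):
    R,_=cv2.Rodrigues(np.array(d['rvec'])); t=np.array(d['tvec']).ravel()
    u=cv2.undistortPoints(np.array(px,float).reshape(-1,1,2),d['mtx'],d['distortion']).reshape(-1,2)
    return -R.T@t, np.c_[u,np.ones(len(u))]@R
def plane(d,px,z):
    c,v=ray(d,px); return c+v*((z-c[2])/v[:,2])[:,None]
def proj(d,p):
    return cv2.projectPoints(np.array(p,float).reshape(-1,1,3),np.array(d['rvec']),np.array(d['tvec']),d['mtx'],d['distortion'])[0].reshape(-1,2)
def blobs(d,lo,hi,minA=30,roi=None):
    h=d['hsv']; 
    m=cv2.inRange(h,np.array(lo),np.array(hi)) if lo[0]<=hi[0] else cv2.inRange(h,np.array((0,)+tuple(lo[1:])),np.array(hi))|cv2.inRange(h,np.array(lo),np.array((180,)+tuple(hi[1:])))
    if roi is not None:
        k=np.zeros_like(m); x0,y0,x1,y1=roi; k[y0:y1,x0:x1]=1; m=m*k
    cs,_=cv2.findContours(m,cv2.RETR_EXTERNAL,cv2.CHAIN_APPROX_NONE)
    return m,sorted([c for c in cs if cv2.contourArea(c)>minA],key=cv2.contourArea,reverse=True)
E
python3 - <<'E'
from h import *
d=cam('top'); s=cam('scene')
# pad
for dd,roi in((d,(320,190,420,285)),(s,(130,200,230,265))):
    m,c=blobs(dd,(5,60,30),(25,255,255),roi=roi); p=plane(dd,c[0].reshape(-1,2),.005)
    (x,y),r=cv2.minEnclosingCircle(p[:,:2].astype(np.float32)); print('pad',x,y,r, p[:,:2].mean(0))
# cap red
m,c=blobs(d,(174,120,60),(6,255,255),roi=(90,190,190,280)); p=plane(d,c[0].reshape(-1,2),.103)
(x,y),r=cv2.minEnclosingCircle(p[:,:2].astype(np.float32)); print('cap',x,y,r)
# red bands, green bands, centroid at plane z=.028
for dd,roi in((d,(270,190,310,235)),(s,(240,235,285,275))):
    m,c=blobs(dd,(172,100,60),(8,255,255),10,roi); p=plane(dd,c[0].reshape(-1,2),.028); print('spentband',p.mean(0),np.ptp(p,0))
for dd,roi in((d,(270,265,320,305)),(s,(250,190,295,220))):
    m,c=blobs(dd,(45,100,40),(80,255,255),10,roi); p=plane(dd,c[0].reshape(-1,2),.028); print('fresh',p.mean(0))
im=d['frame'][190:290,85:195]; cv2.imwrite('pics/topcap.png',cv2.resize(im,None,fx=5,fy=5,interpolation=2)[:,:,::-1])
im=d['frame'][185:305,240:340]; cv2.imwrite('pics/topsp.png',cv2.resize(im,None,fx=5,fy=5,interpolation=2)[:,:,::-1])
im=s['frame'][180:290,380:490]; cv2.imwrite('pics/sccap.png',cv2.resize(im,None,fx=5,fy=5,interpolation=2)[:,:,::-1])
E
```

```text
pad 0.5776447057723999 -0.22984813153743744 0.0939943864941597 [ 0.57630502 -0.23026188]
pad 0.5806893110275269 -0.2291819453239441 0.09615284204483032 [ 0.58445705 -0.22861189]
cap 0.579401969909668 0.290102481842041 0.0634671151638031
spentband [ 0.63841007 -0.04482775  0.028     ] [0.0309701  0.03478891 0.        ]
spentband [ 0.64421175 -0.03872484  0.028     ] [4.67812109e-02 3.66008696e-02 1.11022302e-16]
fresh [ 0.46642807 -0.04335541  0.028     ]
fresh [ 0.48512789 -0.04049274  0.028     ]
```

View pics/topcap.png

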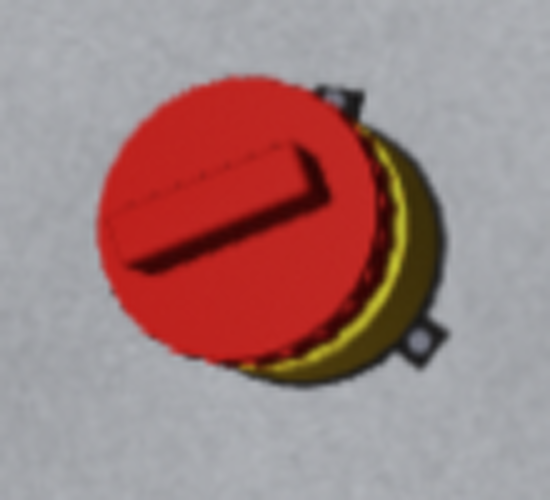

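View pics/topsp.png

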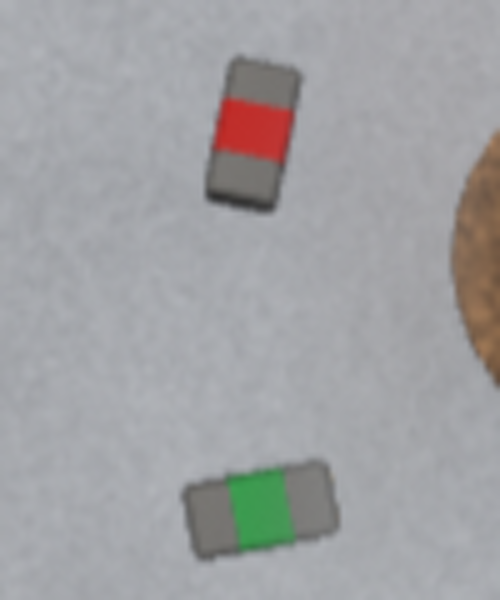

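View pics/sccap.png

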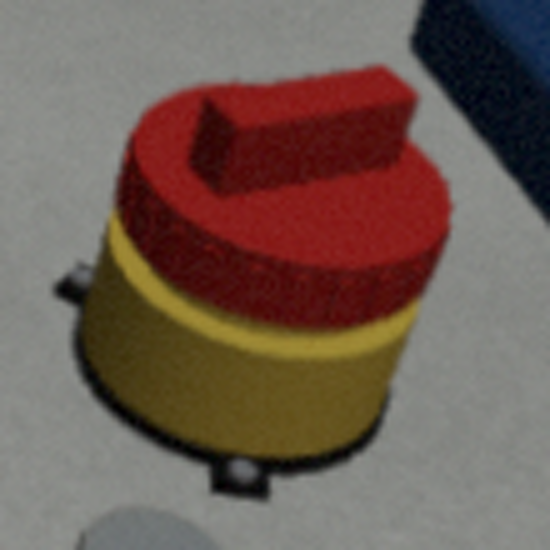

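The crops show the bar's top face clearly. In the enlarged top crop its corners are about (105,210), (293,143), (308,192) and (128,266). In the scene crop they are (205,97), (240,130), (417,100) and (385,67). I'll triangulate these corners and find the packs' axes from their grey+band contours.

```bash
python3 - <<'E'
from h import *
d=cam('top'); s=cam('scene')
f=lambda P,o:(np.array(P)+.5)/5-.5+np.array(o)
# top crop order: (105,210) is left = +y side
A=f([(105,210),(293,143),(308,192),(128,266)],(85,190))
B=f([(205,97),(240,130),(417,100),(385,67)],(380,180))
PA=plane(d,A,.138);PB=plane(s,B,.138)
print(PA[:,:2],PA.mean(0));print(PB[:,:2],PB.mean(0))
for P in(PA,PB):
    e=[np.linalg.norm(P[i]-P[(i+1)%4]) for i in range(4)]; print(e)
v=(PA[1]+PA[2]-PA[0]-PA[3]);print(np.degrees(np.arctan2(v[1],v[0])))
# disc ellipse fit by height .103 from top-left half of the bright outline
m,c=blobs(d,(174,120,150),(6,255,255),roi=(90,190,190,280)); p=plane(d,c[0].reshape(-1,2),.103)
(x,y),r=cv2.minEnclosingCircle(p[:,:2].astype(np.float32)); print('disc',x,y,r)
# yellow band bottom: not used
bg=np.median(d['frame'][300:400,150:260].reshape(-1,3),0);print(bg)
for roi in((270,190,310,235),(270,265,320,305)):
    x0,y0,x1,y1=roi; sub=d['frame'][y0:y1,x0:x1].astype(int)
    m=(np.abs(sub-bg).max(2)>40).astype(np.uint8)
    cs,_=cv2.findContours(m,cv2.RETR_EXTERNAL,cv2.CHAIN_APPROX_NONE);c=max(cs,key=cv2.contourArea).reshape(-1,2)+[x0,y0]
    P=plane(d,c,.024);(cx,cy),(w,h),a=cv2.minAreaRect((P[:,:2]*1000).astype(np.float32));print('pack',cx,cy,w,h,a)
for dd,roi in((d,(270,190,310,235)),(s,(240,235,285,275))):
    m,c=blobs(dd,(172,100,110),(8,255,255),10,roi); P=plane(dd,c[0].reshape(-1,2),.028);print('band',cv2.minAreaRect((P[:,:2]*1000).astype(np.float32)))
E
```

```text
[[0.57904275 0.33516018]
 [0.60529438 0.25812541]
 [0.58495253 0.25099185]
 [0.55593638 0.32409907]] [0.58130651 0.29209413 0.138     ]
[[0.5907741  0.25152813]
 [0.61144999 0.26003176]
 [0.58263996 0.3340699 ]
 [0.5603876  0.32817732]] [0.58631291 0.29345178 0.138     ]
[np.float64(0.08138490994394985), np.float64(0.02155640183570806), np.float64(0.07865495901236845), np.float64(0.025617428504977058)]
[np.float64(0.022356299231638864), np.float64(0.07944598584672966), np.float64(0.023019337939224442), np.float64(0.08245264219629275)]
-69.79116609354875
disc 0.5805538296699524 0.29212141036987305 0.06120924651622772
[165. 168. 172.]
pack 636.95361328125 -44.24616241455078 35.19498825073242 70.0801773071289 77.19091796875
pack 466.7534484863281 -43.6273078918457 34.020206451416016 66.74893188476562 10.013779640197754
band ((638.6132202148438, -44.466796875), (33.67795181274414, 24.818267822265625), 77.1819839477539)
band ((639.5908813476562, -43.63975524902344), (31.311431884765625, 24.693241119384766), 77.21212005615234)
```

The measurements fit the sizes given. Cap centre is about (0.582, 0.292) with disc r 61 mm, and the bar lies at about -69°. Pad centre is about (0.579, -0.230). The spent pack is at about (0.639, -0.044) with its long axis at about 167°. Now I'll move above the cap.

```bash
python3 -m inch '[[[1,0,0,3,0,0,0],[1,8,-5,3,0,0,-10],[1,35.7,-21,0,0,0,-44.8],[1,35.7,-21,0,0,0,-44.8],[1,35.7,-21,0,0,0,-44.8],[1,35.7,-21,0,0,0,-44.8],[1,35.7,-21,0,0,0,-44.8],[1,35.7,-21,0,0,0,-44.8],[1,35.7,-21,0,0,0,-44.8],[1,35.7,-21,0,0,0,-44.8],[1,35.7,-21,0,0,0,-44.8]]]' 100
python3 - <<'E'
from h import *
d=cam('wrist'); cv2.imwrite('pics/w1.png',d['frame'][:,:,::-1])
print(env.observe()['tool_rot'])
E
```

```text
time_s: 1.72
position: [0.5813, 0.2927, 0.2318]
tool_rot: [[0.933, 0.0, -0.36], [0.36, 0.0, 0.933], [0.0, -1.0, 0.0]]
ft_force: [0.0, -0.6, 0.9]
grip_width: 0.0854
[[ 9.32842319e-01  5.23025769e-04 -3.60284517e-01]
 [ 3.60284438e-01  2.42110240e-04  9.32842465e-01]
 [ 5.75129218e-04 -9.99999834e-01  3.74126328e-05]]
```

View pics/w1.png

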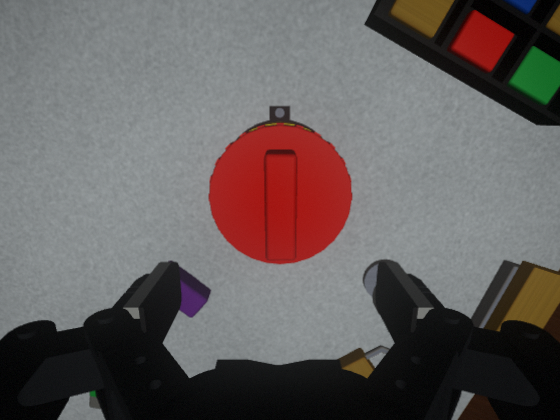

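The wrist view shows the cap centred at (280,193), with the bar from (281,152) to (281,260) nearly vertical. The jaws straddle it well. I'll refine with this view.

```bash
python3 - <<'E'
from h import *
d=cam('wrist')
m,c=blobs(d,(174,120,50),(6,255,255),roi=(190,100,370,280)); p=plane(d,c[0].reshape(-1,2),.103)
# upper (far from overlap of skirt) part too
(x,y),r=cv2.minEnclosingCircle(p[:,:2].astype(np.float32)); print('disc',x,y,r)
A=[(265,154),(267,151),(296,151),(297,154),(298,258),(265,258)]
print(plane(d,A,.138)[:,:2])
P=plane(d,[(265.5,170),(297,170),(265,245),(298,245)],.138); m1=(P[0]+P[1])/2;m2=(P[2]+P[3])/2;v=m2-m1;print('bar dir',np.degrees(np.arctan2(v[1],v[0])),'widths',np.linalg.norm(P[0]-P[1]),np.linalg.norm(P[2]-P[3]),(m1+m2)/2)
im=d['frame'][100:280,190:370]; cv2.imwrite('pics/w1c.png',cv2.resize(im,None,fx=3,fy=3,interpolation=2)[:,:,::-1])
E
```

```text
disc 0.5810917019844055 0.296853244304657 0.06156548857688904
[[0.55638325 0.33017549]
 [0.55696923 0.33267581]
 [0.57624609 0.34012844]
 [0.57770716 0.33841967]
 [0.60869917 0.26396295]
 [0.58465499 0.25466568]]
bar dir -68.51289673106055 widths 0.022807461910157537 0.025484336685754547 [0.58205304 0.29655729 0.138     ]
```

View pics/w1c.png

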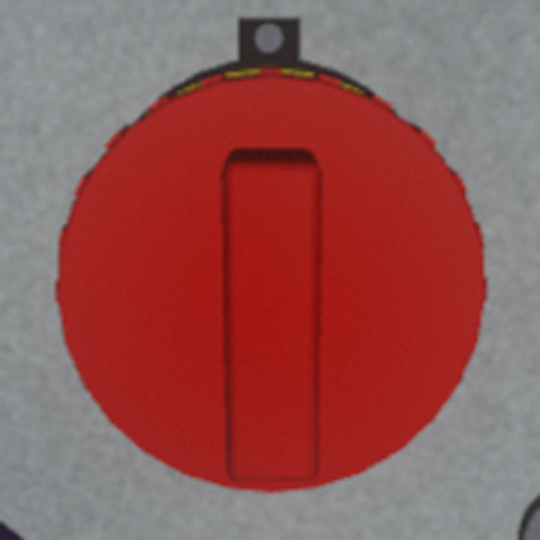

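```bash
python3 -m inch '[[[1,0.17,0.13,-4,0,0,0],[1,0.17,0.13,-8,0,0,0],[1,0.17,0.13,-11,0,0,0],[1,0.17,0.13,-12.5,0,0,0],[1,0.17,0.13,-12.5,0,0,0],[1,0.17,0.13,-12.5,0,0,0]]]' 30
python3 -m inch '[[[0,0,0,0,0,0,0],[-0.3,0,0,0,0,0,0],[-0.5,0,0,0,0,0,0],[-1,0,0,0,0,0,0],[-1,0,0,0,0,0,0],[-1,0,0,0,0,0,0],[-1,0,0,0,0,0,0],[-1,0,0,0,0,0,0]]]' 30
python3 - <<'E'
from h import *
s=env.observe(); print(s['position'],s['ft_force'],s['wrist_torque'],s['grip_width'])
d=cam('scene'); cv2.imwrite('pics/s2.png',cv2.resize(d['frame'][100:290,360:560],None,fx=3,fy=3)[:,:,::-1])
E
```

```text
time_s: 2.58
position: [0.5844, 0.2934, 0.1079]
tool_rot: [[0.933, 0.002, -0.359], [0.359, 0.001, 0.933], [0.003, -1.0, -0.0]]
ft_force: [-0.1, 0.5, 0.8]
grip_width: 0.0856
time_s: 3.58
position: [0.5838, 0.293, 0.1066]
tool_rot: [[0.933, 0.0, -0.359], [0.359, -0.0, 0.933], [0.0, -1.0, -0.0]]
ft_force: [-2.1, -1.0, 5.0]
grip_width: 0.0235
[0.58381517 0.29302942 0.10659151] [-2.14581717 -0.95063912  5.03137676] [-0.19236076  0.49688521  0.09174765] 0.023474532883302406
```

View pics/s2.png

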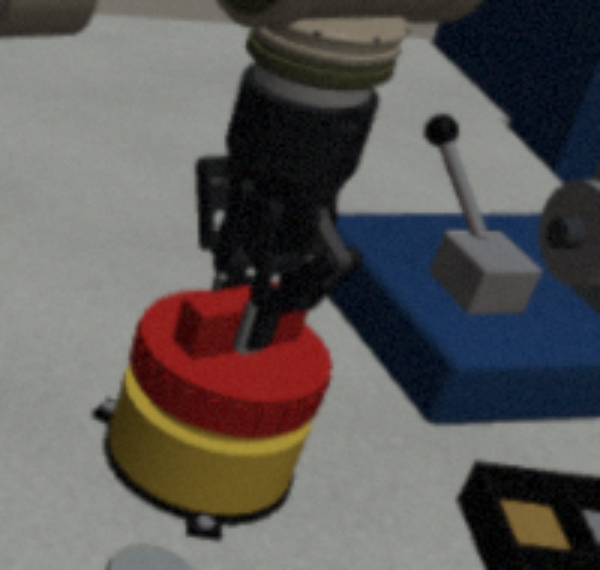

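The view shows the fingers around the bar, and the width reads 23.5 mm against the bar's 24. Next, tighten the grip and press.

```bash
python3 -m inch '[[[-1,0,0,0,0,0,0],[-1,0,0,0,0,0,0],[-1,0,0,-0.2,0,0,0],[-1,0,0,-0.4,0,0,0],[-1,0,0,-0.6,0,0,0],[-1,0,0,-0.8,0,0,0],[-1,0,0,-0.8,0,0,0],[-1,0,0,-0.8,0,0,0]]]' 110
python3 - <<'E'
from h import *
s=env.observe(); print(s['position'],s['ft_force'],s['wrist_torque'],s['grip_width'])
E
```

```text
time_s: 4.62
position: [0.5838, 0.293, 0.0994]
tool_rot: [[0.933, 0.001, -0.359], [0.359, 0.0, 0.933], [0.001, -1.0, -0.0]]
ft_force: [-4.7, -2.2, 10.6]
grip_width: 0.0229
[0.58382032 0.29304766 0.09942677] [-4.65594883 -2.24340006 10.56405378] [-0.44216768  0.77155322  0.08030487] 0.02293221721901247
```

```bash
python3 -m inch '[[[-1,-0.05,-0.02,-0.2,0,0,0],[-1,-0.05,-0.02,-0.3,0,0,0],[-1,-0.05,-0.02,-0.3,0,0,0],[-1,-0.05,-0.02,-0.3,0,0,0]]]'
python3 - <<'E'
from h import *
s=env.observe(); print(s['position'],s['ft_force'],s['wrist_torque'],s['grip_width'])
d=cam('scene'); cv2.imwrite('pics/s3.png',cv2.resize(d['frame'][180:290,380:490],None,fx=5,fy=5)[:,:,::-1])
E
```

```text
time_s: 5.12
position: [0.5838, 0.293, 0.0974]
tool_rot: [[0.933, 0.003, -0.359], [0.359, 0.001, 0.933], [0.003, -1.0, -0.0]]
ft_force: [-5.1, -1.9, 14.3]
grip_width: 0.0228
[0.58384607 0.29304575 0.09744935] [-5.08797838 -1.88130948 14.32331658] [-0.35583202  0.98280493  0.07452417] 0.02275751578431958
```

View pics/s3.png

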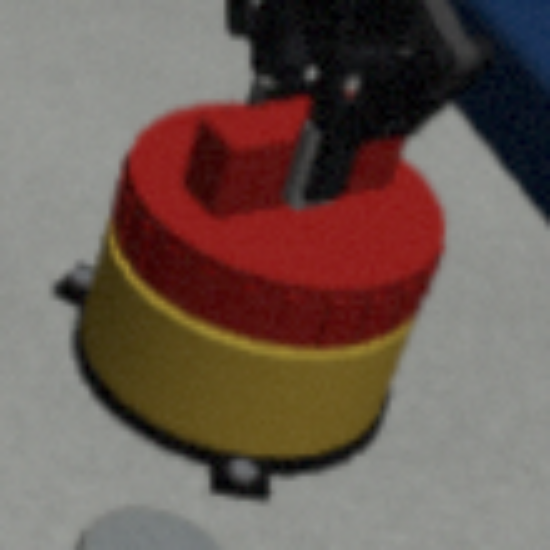

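The cap is pressed to the stop: the scene view shows the yellow band almost covered at (260,335), and the force is 14 N. I'll ease up half a millimetre and turn anticlockwise.

```bash
python3 -m inch '[[[-1,-0.05,-0.02,0.05,0,0,0],[-1,-0.05,-0.02,0.05,0,0,6],[-1,-0.05,-0.02,0.05,0,0,12],[-1,-0.05,-0.02,0.05,0,0,18],[-1,-0.05,-0.02,0.05,0,0,24],[-1,-0.05,-0.02,0.05,0,0,30],[-1,-0.05,-0.02,0.05,0,0,30]]]' 120
python3 - <<'E'
from h import *
s=env.observe(); print(s['position'],s['ft_force'],s['wrist_torque'],s['grip_width'])
d=cam('scene'); cv2.imwrite('pics/s4.png',cv2.resize(d['frame'][180:290,380:490],None,fx=5,fy=5)[:,:,::-1])
E
```

```text
time_s: 6.05
position: [0.5843, 0.2931, 0.0977]
tool_rot: [[0.628, 0.005, -0.778], [0.778, 0.002, 0.628], [0.004, -1.0, -0.003]]
ft_force: [-0.2, -0.2, 11.6]
grip_width: 0.0227
[0.58425225 0.29310942 0.09774469] [-0.16349662 -0.20892779 11.5677476 ] [-0.03981411  0.21447271  0.12108952] 0.022715268327576282
```

View pics/s4.png

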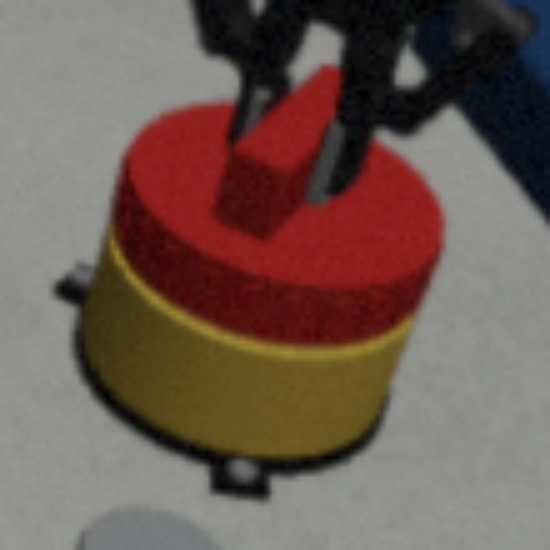

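The bar has turned 30° with the gripper and the cap is still pressed. I'll continue to about 61°, then let it up gently.

```bash
python3 -m inch '[[[-1,0,0,-0.05,0,0,6],[-1,0,0,-0.05,0,0,12],[-1,0,0,-0.05,0,0,18],[-1,0,0,-0.05,0,0,24],[-1,0,0,-0.05,0,0,31],[-1,0,0,-0.05,0,0,31],[-1,0,0,-0.05,0,0,31]]]' 120
python3 - <<'E'
from h import *
s=env.observe(); print(s['position'],s['ft_force'],s['wrist_torque'],s['grip_width'])
d=cam('scene'); cv2.imwrite('pics/s5.png',cv2.resize(d['frame'][180:290,380:490],None,fx=5,fy=5)[:,:,::-1])
E
```

```text
time_s: 6.98
position: [0.5844, 0.2932, 0.0975]
tool_rot: [[0.138, 0.005, -0.99], [0.99, 0.002, 0.138], [0.002, -1.0, -0.005]]
ft_force: [0.5, -0.8, 14.1]
grip_width: 0.0225
[0.58440187 0.2931667  0.09750604] [ 0.47156163 -0.7578281  14.08824462] [-0.03791579  0.16641579  0.21354995] 0.022473236596559597
```

View pics/s5.png

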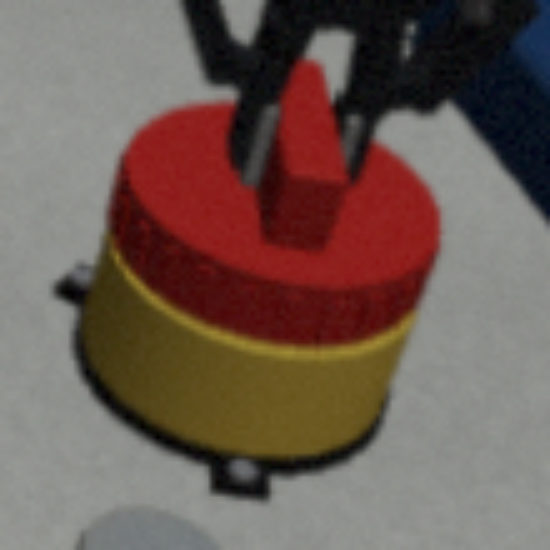

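The bar now points at the camera, about 61° round. I'll let the cap up gently and watch the force.

```bash
python3 -m inch '[[[-1,0,0,0.3,0,0,0],[-1,0,0,0.6,0,0,0],[-1,0,0,0.9,0,0,0],[-1,0,0,1.2,0,0,0],[-1,0,0,1.6,0,0,0],[-1,0,0,2,0,0,0],[-1,0,0,2,0,0,0]]]'
python3 - <<'E'
from h import *
s=env.observe(); print(s['position'],s['ft_force'],s['wrist_torque'],s['grip_width'])
d=cam('scene'); cv2.imwrite('pics/s6.png',cv2.resize(d['frame'][180:290,380:490],None,fx=5,fy=5)[:,:,::-1])
E
```

```text
time_s: 7.9
position: [0.5827, 0.2926, 0.115]
tool_rot: [[0.139, -0.001, -0.99], [0.99, -0.0, 0.139], [-0.0, -1.0, 0.001]]
ft_force: [-0.3, -0.9, -1.4]
grip_width: 0.0227
[0.58266332 0.29262634 0.11504674] [-0.29365066 -0.87002085 -1.39037509] [ 0.02446575 -0.0091734  -0.0335123 ] 0.022719390380109065
```

View pics/s6.png

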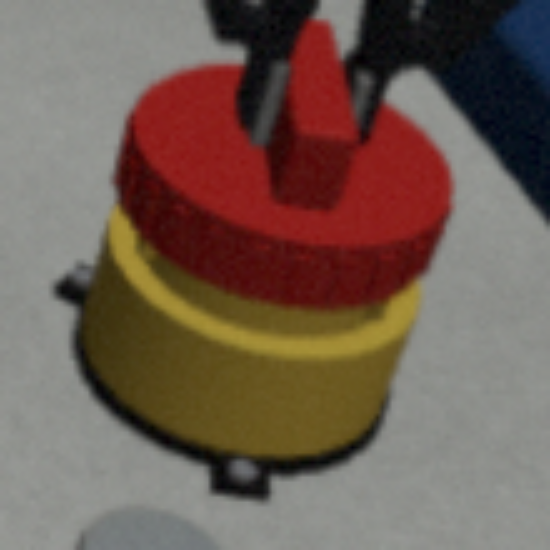

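The cap is off freely: the force is -1.4 N, about its weight, and the view shows a clean gap over the neck. I'll lift it and carry it to the pad.

```bash
python3 -m inch '[[[-1,0,0,2,0,0,0],[-1,0,0,4,0,0,0],[-1,0,0,7,0,0,0],[-1,0,-2,7,0,0,0],[-1,0,-6,7,0,0,0],[-1,0,-11,7,0,0,0],[-1,-0.1,-16,7,0,0,0],[-1,-0.2,-21,7,0,0,0],[-1,-0.2,-26,7,0,0,0],[-1,-0.2,-31,7,0,0,0],[-1,-0.3,-36,7,0,0,0],[-1,-0.3,-41,7,0,0,0],[-1,-0.4,-46,7,0,0,0],[-1,-0.4,-50,7,0,0,0],[-1,-0.4,-52.2,7,0,0,0],[-1,-0.4,-52.2,7,0,0,0],[-1,-0.4,-52.2,7,0,0,0]]]'
python3 - <<'E'
from h import *
s=env.observe(); print(s['position'],s['ft_force'],s['wrist_torque'],s['grip_width'])
for n in('scene','top'):
    d=cam(n); cv2.imwrite(f'pics/{n}7.png',d['frame'][:,:,::-1])
E
```

```text
time_s: 10.07
position: [0.5787, -0.2282, 0.185]
tool_rot: [[0.138, -0.001, -0.99], [0.99, 0.001, 0.138], [0.001, -1.0, 0.001]]
ft_force: [0.0, -0.2, -1.7]
grip_width: 0.0222
[ 0.57869047 -0.22816281  0.18496332] [ 0.01647738 -0.18736783 -1.74510689] [ 0.00838063 -0.02397457 -0.0235383 ] 0.022246803341807647
```

View pics/scene7.png

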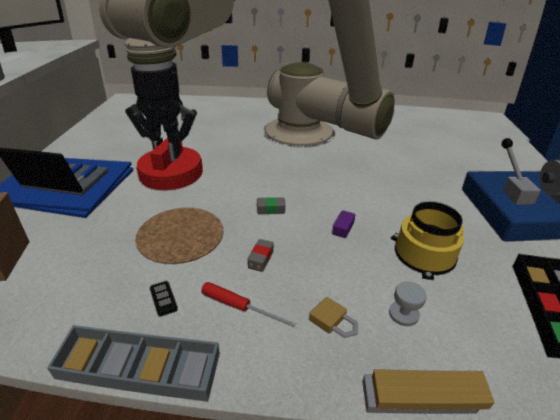

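View pics/top7.png

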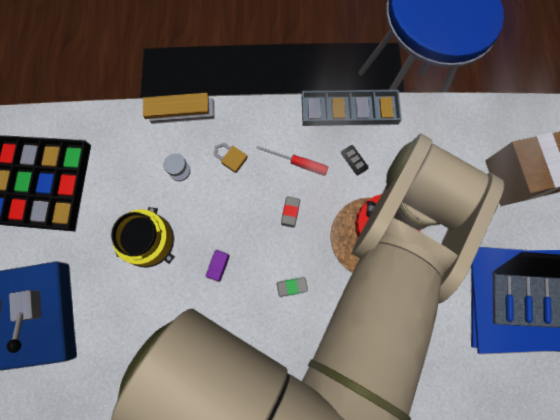

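Canister is open in both views (top view mouth at (138,234)), and the cap hangs level over the pad, partly hidden in the top view at (370,215). Lowering it now.

```bash
python3 -m inch '[[[-1,0,0,-4,0,0,0],[-1,0,0,-8,0,0,0],[-1,0,0,-11,0,0,0],[-1,0,0,-13,0,0,0],[-1,0,0,-13.7,0,0,0],[-1,0,0,-14,0,0,0],[-1,0,0,-14.2,0,0,0],[-1,0,0,-14.2,0,0,0]]]'
python3 - <<'E'
from h import *
d=cam('scene'); cv2.imwrite('pics/s8.png',cv2.resize(d['frame'][150:280,110:250],None,fx=5,fy=5)[:,:,::-1])
d=cam('top')
m,c=blobs(d,(20,120,60),(35,255,255),roi=(95,195,195,280)); p=c[0].reshape(-1,2)
h=d['hsv'][195:280,95:195]; dk=((h[:,:,2]<45)).astype(np.uint8); cs,_=cv2.findContours(dk,0,1); k=max(cs,key=cv2.contourArea).reshape(-1,2)+[95,195]
P=plane(d,k,.100); print(cv2.minEnclosingCircle(P[:,:2].astype(np.float32)),cv2.contourArea(k))
e=cv2.fitEllipse(P[:,:2].astype(np.float32)*1000); print(e)
cv2.imwrite('pics/t8.png',cv2.resize(d['frame'][190:290,85:195],None,fx=5,fy=5,interpolation=2)[:,:,::-1])
E
```

```text
time_s: 11.18
position: [0.5791, -0.2294, 0.0439]
tool_rot: [[0.138, 0.001, -0.99], [0.99, -0.001, 0.138], [-0.0, -1.0, -0.001]]
ft_force: [0.1, 0.4, -1.9]
grip_width: 0.0221
((0.5803178548812866, 0.2896115481853485), 0.048248887062072754) 1164.5
((578.8379516601562, 287.6331787109375), (85.45378875732422, 90.68543243408203), 152.7793731689453)
```

View pics/s8.png

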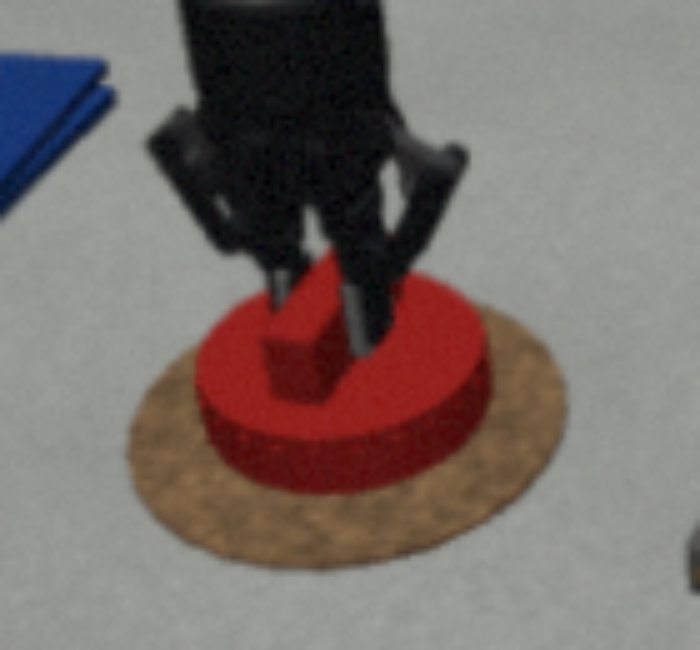

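View pics/t8.png

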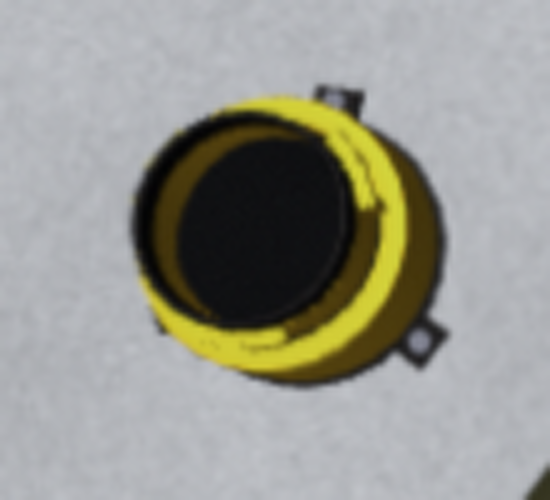

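The cap is level and well inside the pad, with its skirt's front edge at (335,490) in the crop and the pad edge at (335,568). Setting it down.

```bash
python3 -m inch '[[[-1,0,0,-0.1,0,0,0],[-1,0,0,-0.2,0,0,0],[-1,0,0,-0.3,0,0,0],[-1,0,0,-0.35,0,0,0],[-1,0,0,-0.35,0,0,0]]]'

```

```text
time_s: 11.9
position: [0.5789, -0.2293, 0.0398]
tool_rot: [[0.139, -0.0, -0.99], [0.99, 0.0, 0.139], [0.0, -1.0, 0.0]]
ft_force: [-0.1, 0.2, -0.8]
grip_width: 0.0222
```

```bash
python3 -m inch '[[[-1,0,0,-0.05,0,0,0],[-1,0,0,-0.1,0,0,0],[-1,0,0,-0.1,0,0,0]]]' 
python3 -m inch '[[[-0.5,0,0,0,0,0,0],[-0.2,0,0,0,0,0,0],[0,0,0,0,0,0,0],[0,0,0,0,0,0,0],[0,0,0,2,0,0,0],[0,0,0,5,0,0,0],[0,0,0,9,0,0,0],[0,0,0,13,0,0,0],[0,0,0,13,0,0,0]]]' 
python3 - <<'E'
from h import *
d=cam('scene'); cv2.imwrite('pics/s9.png',cv2.resize(d['frame'][100:300,80:320],None,fx=3,fy=3)[:,:,::-1])
E
```

```text
time_s: 12.28
position: [0.5789, -0.2293, 0.0398]
tool_rot: [[0.139, 0.0, -0.99], [0.99, -0.0, 0.139], [-0.0, -1.0, -0.0]]
ft_force: [-3.0, 2.0, 7.5]
grip_width: 0.0228
time_s: 13.4
position: [0.5799, -0.2299, 0.172]
tool_rot: [[0.138, 0.005, -0.99], [0.99, -0.003, 0.138], [-0.003, -1.0, -0.006]]
ft_force: [-0.9, 0.8, -1.3]
grip_width: 0.0428
```

View pics/s9.png

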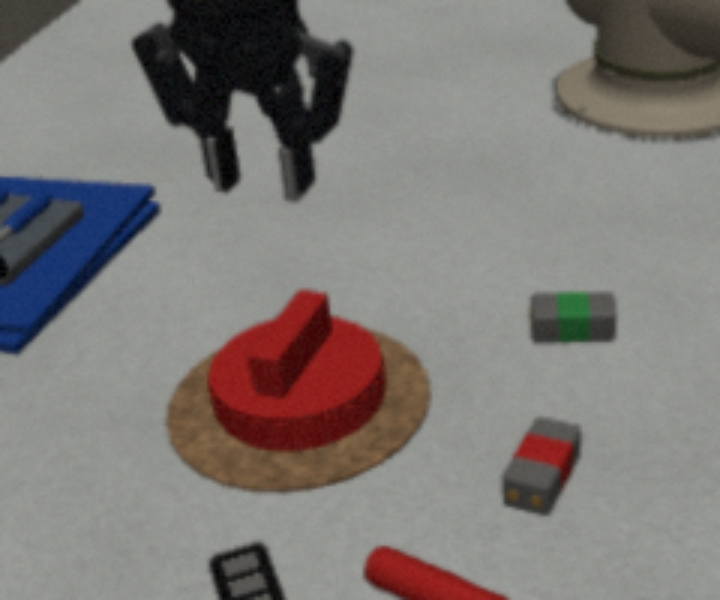

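The cap stands upright on the pad and is released. The spent pack is at (543,465) in the crop. Moving above it.

```bash
python3 -m inch '[[[0.35,2,6,0,0,0,-4.9],[0.35,4,12,0,0,0,-4.9],[0.35,5.9,18.6,0,0,0,-4.9],[0.35,5.9,18.6,-1,0,0,-4.9],[0.35,5.9,18.6,-1,0,0,-4.9],[0.35,5.9,18.6,-1,0,0,-4.9]]]' 40
python3 - <<'E'
from h import *
d=cam('wrist'); cv2.imwrite('pics/w10.png',d['frame'][:,:,::-1])
m,c=blobs(d,(172,90,50),(8,255,255),50)
for k in c[:3]:
    P=plane(d,k.reshape(-1,2),.028); print(k.reshape(-1,2).mean(0),cv2.minAreaRect((P[:,:2]*1000).astype(np.float32)))
s=env.observe(); print(s['position'],np.degrees(np.arctan2(s['tool_rot'][1,0],s['tool_rot'][0,0])))
E
```

```text
time_s: 14.2
position: [0.6376, -0.0448, 0.1584]
tool_rot: [[0.224, -0.001, -0.974], [0.974, -0.0, 0.224], [-0.0, -1.0, 0.001]]
ft_force: [-0.2, -0.0, -0.0]
grip_width: 0.0577
[ 55.64238411 175.24503311] ((584.1770629882812, -214.5616912841797), (107.91446685791016, 131.1263885498047), 64.19340515136719)
[257.78341014 316.20737327] ((743.6914672851562, -87.58685302734375), (87.53191375732422, 28.494977951049805), 68.74070739746094)
[279.58461538 201.34615385] ((638.6407470703125, -42.87792205810547), (33.559871673583984, 25.705568313598633), 77.04364776611328)
[ 0.63765313 -0.0448802   0.15869129] 77.02084562636252
```

View pics/w10.png

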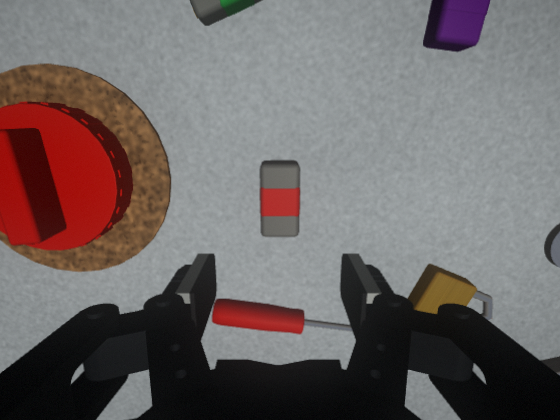

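Pack is at (280,199) in the wrist view, at (0.639, -0.043) and 77°, lined up with the jaws. Descend and grip.

```bash
python3 -m inch '[[[0.35,0.1,0.15,-5,0,0,0],[0.35,0.1,0.15,-10,0,0,0],[0.35,0.1,0.15,-13.5,0,0,0],[0.35,0.1,0.15,-15.1,0,0,0],[0.35,0.1,0.15,-15.1,0,0,0],[0.35,0.1,0.15,-15.1,0,0,0],[0,0.1,0.15,-15.1,0,0,0],[-1,0.1,0.15,-15.1,0,0,0],[-1,0.1,0.15,-15.1,0,0,0],[-1,0.1,0.15,-15.1,0,0,0],[-1,0.1,0.15,-15.1,0,0,0],[-1,0.1,0.15,-15.1,0,0,0]]]' 35
python3 -m inch '[[[-1,0,0,1,0,0,0],[-1,0,0,3,0,0,0],[-1,0,0,6,0,0,0],[-1,0,0,6,0,0,0]]]' 50
python3 - <<'E'
from h import *
d=cam('wrist'); cv2.imwrite('pics/w11.png',d['frame'][:,:,::-1])
d=cam('scene'); cv2.imwrite('pics/s11.png',cv2.resize(d['frame'][120:300,180:380],None,fx=3,fy=3)[:,:,::-1])
E
```

```text
time_s: 15.75
position: [0.6394, -0.0421, 0.0091]
tool_rot: [[0.223, 0.002, -0.975], [0.975, -0.001, 0.223], [-0.0, -1.0, -0.002]]
ft_force: [-0.2, -1.8, 6.3]
grip_width: 0.0333
time_s: 16.25
position: [0.6399, -0.042, 0.0703]
tool_rot: [[0.223, 0.005, -0.975], [0.975, -0.001, 0.223], [-0.0, -1.0, -0.005]]
ft_force: [-0.4, -0.5, -1.5]
grip_width: 0.033
```

View pics/w11.png

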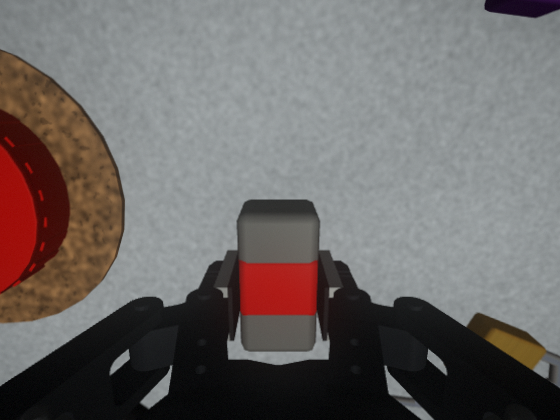

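View pics/s11.png

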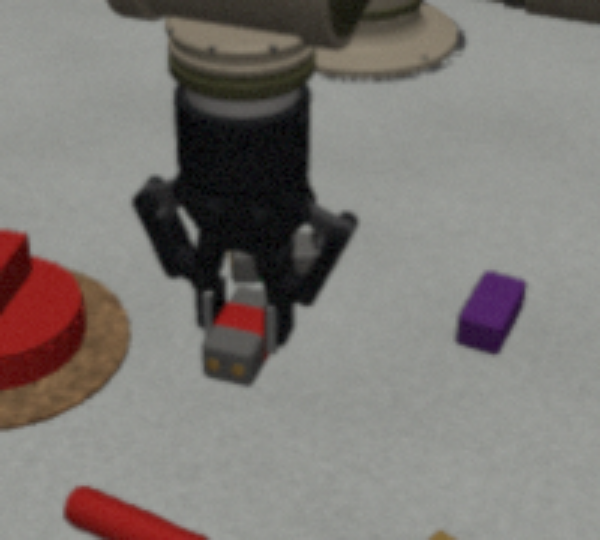

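The pack is held level and square between the pads: band at (278,288) in the wrist view. I'll carry it over the mouth.

```bash
python3 -m inch '[[[-1,0,0,4,0,0,0],[-1,0,0,8,0,0,0],[-1,-0.5,3,11,0,0,0],[-1,-1.2,7,12,0,0,0],[-1,-2,12,12,0,0,0],[-1,-2.9,17,12,0,0,0],[-1,-3.7,22,12,0,0,0],[-1,-4.6,27,12,0,0,0],[-1,-5.3,31,12,0,0,0],[-1,-5.7,33.5,12,0,0,0],[-1,-5.7,33.5,12,0,0,0],[-1,-5.7,33.5,12,0,0,0],[-1,-5.7,33.5,12,0,0,0]]]' 
python3 - <<'E'
from h import *
for n in('wrist','top','scene'):
    d=cam(n); cv2.imwrite(f'pics/{n}12.png',d['frame'][:,:,::-1])
    if n=='wrist':
        a=np.linspace(0,2*np.pi,40)
        im=d['frame'].copy()
        for p in proj(d,np.c_[.583+.0435*np.cos(a),.2935+.0435*np.sin(a),.1+0*a]): cv2.circle(im,tuple(int(round(t)) for t in p),1,(0,255,0),-1)
        cv2.imwrite('pics/wrist12o.png',im[:,:,::-1])
E
```

```text
time_s: 17.98
position: [0.5821, 0.2921, 0.1875]
tool_rot: [[0.224, -0.001, -0.975], [0.975, -0.0, 0.224], [-0.0, -1.0, 0.001]]
ft_force: [-0.5, -0.2, -1.1]
grip_width: 0.033
```

View pics/wrist12o.png

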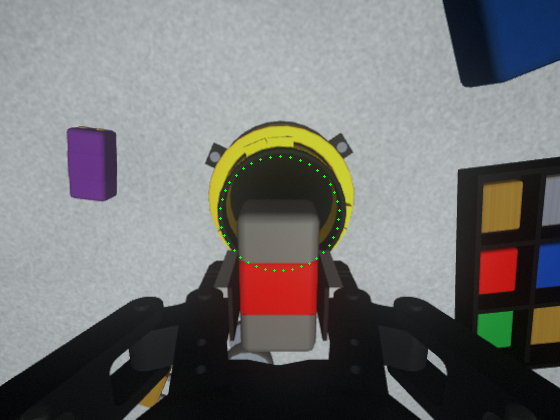

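View pics/scene12.png

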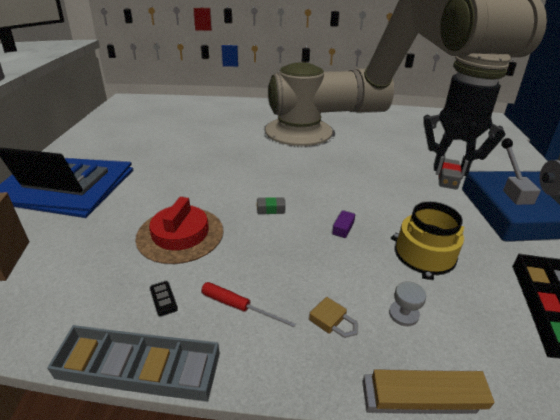

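```bash
python3 - <<'E'
import cv2
im=cv2.imread('pics/wrist12.png')[110:290,190:370]; cv2.imwrite('pics/w12a.png',cv2.convertScaleAbs(cv2.resize(im,None,fx=3,fy=3,interpolation=2),alpha=1.8,beta=20))
im=cv2.imread('pics/wrist12o.png')[110:290,190:370]; cv2.imwrite('pics/w12b.png',cv2.convertScaleAbs(cv2.resize(im,None,fx=3,fy=3,interpolation=2),alpha=1.8,beta=20))
E
```

```text
(no output)
```

View pics/w12a.png

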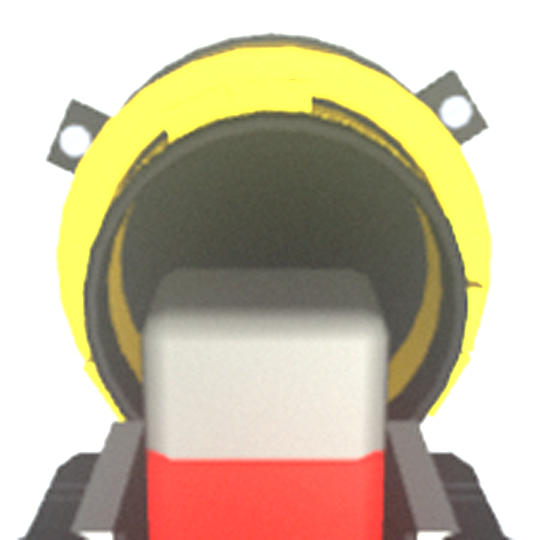

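View pics/w12b.png

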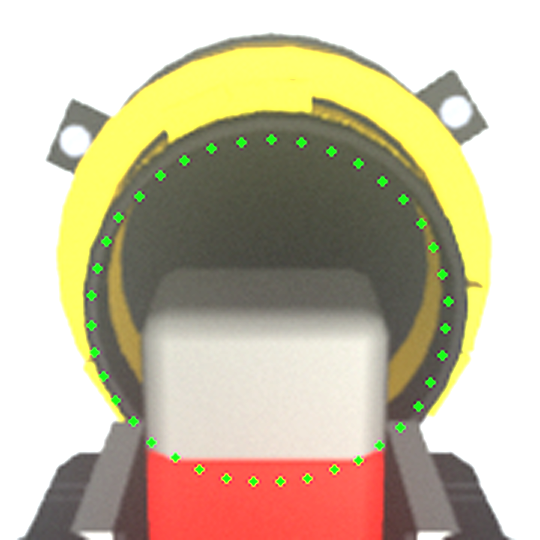

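The wrist overlay puts the mouth about 3 mm further "up" the image. The cap view showed the same bias, but the mechanical estimate from gripping the cap at two angles gives (0.583, 0.2935), so I'll centre on that. The pack has 6 mm to spare all round. I'll lower to just above the ring and check.

```bash
python3 -m inch '[[[-1,0.05,0.17,-2,0,0,0],[-1,0.05,0.17,-4.5,0,0,0],[-1,0.05,0.17,-6.5,0,0,0],[-1,0.05,0.17,-7.2,0,0,0],[-1,0.05,0.17,-7.2,0,0,0],[-1,0.05,0.17,-7.2,0,0,0]]]' 
python3 - <<'E'
from h import *
print(env.observe()['position'])
d=cam('scene'); cv2.imwrite('pics/s13.png',cv2.resize(d['frame'][160:290,370:510],None,fx=5,fy=5,interpolation=2)[:,:,::-1])
d=cam('wrist'); cv2.imwrite('pics/w13.png',cv2.convertScaleAbs(d['frame'][:,:,::-1],alpha=1.5))
E
```

```text
time_s: 18.88
position: [0.5828, 0.2949, 0.1169]
tool_rot: [[0.223, 0.002, -0.975], [0.975, 0.0, 0.223], [0.001, -1.0, -0.002]]
ft_force: [-0.3, -0.4, -1.5]
grip_width: 0.0331
[0.58282182 0.29492094 0.11686824]
```

View pics/s13.png

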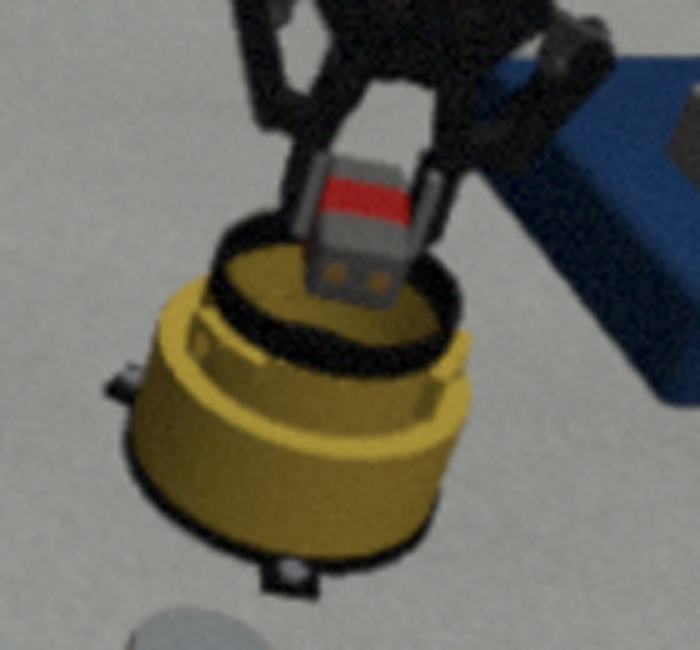

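View pics/w13.png

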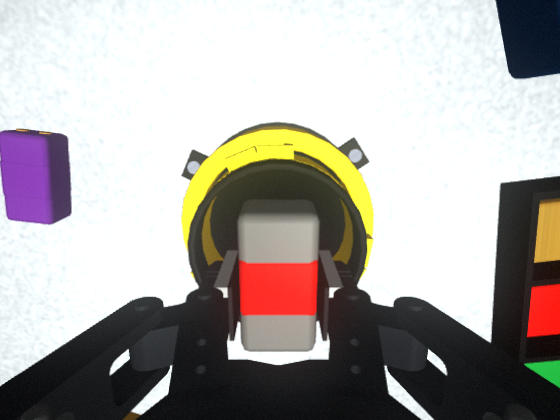

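```bash
python3 - <<'E'
from h import *
p=env.observe()['position']; print(p)
d=cam('wrist'); print(proj(d,[[p[0],p[1],.1],[p[0],p[1],p[2]+.019],[p[0],p[1],p[2]-.009+.028]]), plane(d,[(277.5,251)],.1))
s=cam('scene'); 
# ring outer ellipse in s13 crop: left 212,right 462,top 210,bottom 378
c=(np.array([(337,293)])+.5)/5-.5+[370,160]; print('scene ring',plane(s,c,.1))
# pack front top edge / ends in crop
E
```

```text
[0.58270873 0.29495979 0.11673629]
[[276.78562017 254.7301722 ]
 [276.66850123 289.38796175]
 [276.66850123 289.38796175]] [[0.58073166 0.29579631 0.1       ]]
scene ring [[0.59520918 0.29103512 0.1       ]]
```

Offsets are within 2 mm. I'll shift 1 mm in -x and lower slowly.

```bash
python3 -m inch '[[[-1,-0.1,0,-1,0,0,0],[-1,-0.1,0,-2,0,0,0],[-1,-0.1,0,-3,0,0,0],[-1,-0.1,0,-4,0,0,0],[-1,-0.1,0,-5,0,0,0],[-1,-0.1,0,-6,0,0,0],[-1,-0.1,0,-6,0,0,0]]]' 
python3 -m inch '[[[-1,0,0,-0.2,0,0,0],[-1,0,0,-0.4,0,0,0],[-1,0,0,-0.5,0,0,0],[-1,0,0,-0.5,0,0,0]]]' 
python3 - <<'E'
from h import *
d=cam('wrist'); cv2.imwrite('pics/w14.png',cv2.convertScaleAbs(d['frame'][:,:,::-1],alpha=1.5))
E
```

```text
time_s: 19.95
position: [0.5812, 0.2948, 0.0551]
tool_rot: [[0.223, -0.001, -0.975], [0.975, -0.0, 0.223], [-0.0, -1.0, 0.001]]
ft_force: [-0.7, -0.1, -1.3]
grip_width: 0.0329
time_s: 20.45
position: [0.5817, 0.295, 0.0515]
tool_rot: [[0.223, 0.001, -0.975], [0.975, 0.0, 0.223], [0.001, -1.0, -0.001]]
ft_force: [-2.1, -0.3, 5.4]
grip_width: 0.0331
```

View pics/w14.png

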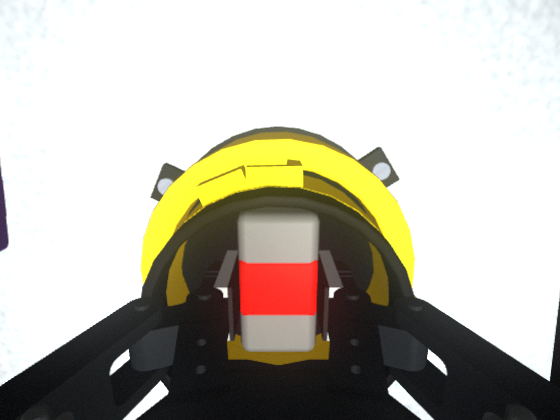

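```bash
python3 - <<'E'
from h import *
print(env.observe()['ft_force'],env.observe()['wrist_torque'])
d=cam('scene'); cv2.imwrite('pics/s15.png',cv2.convertScaleAbs(cv2.resize(d['frame'][160:290,370:510],None,fx=5,fy=5,interpolation=2)[:,:,::-1],alpha=1.8))
E
```

```text
[-1.39472093 -0.42215336  4.83870107] [ 0.05677535  0.15202012 -0.00964902]
```

View pics/s15.png

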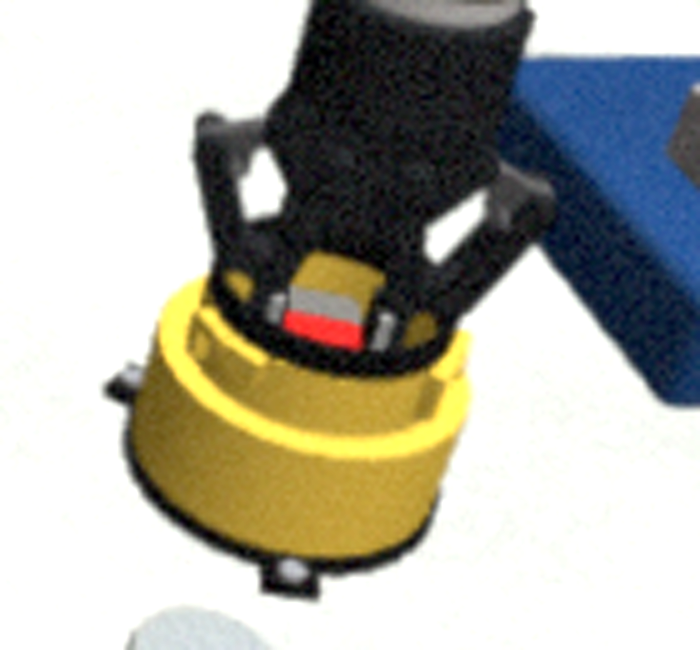

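The pack is seated in the mouth between the pads, with the red band at (325,330) in the crop, and there is a 5 N contact from below. I'll settle it slightly lower, then release with a small opening and lift out.

```bash
python3 -m inch '[[[-1,0,0,-0.1,0,0,0],[-1,0,0,-0.15,0,0,0],[-1,0,0,-0.15,0,0,0]]]' 
python3 -m inch '[[[-0.15,0,0,0,0,0,0],[-0.1,0,0,0,0,0,0],[-0.05,0,0,0,0,0,0],[-0.05,0,0,0,0,0,0],[-0.05,0,0,0,0,0,0]]]' 
python3 - <<'E'
from h import *
d=cam('wrist'); cv2.imwrite('pics/w16.png',cv2.convertScaleAbs(d['frame'][:,:,::-1],alpha=1.8))
E
```

```text
time_s: 20.92
position: [0.5817, 0.295, 0.0501]
tool_rot: [[0.223, 0.001, -0.975], [0.975, 0.0, 0.223], [0.001, -1.0, -0.001]]
ft_force: [-1.4, -0.2, 6.0]
grip_width: 0.0326
time_s: 21.55
position: [0.5819, 0.2948, 0.0505]
tool_rot: [[0.223, 0.002, -0.975], [0.975, 0.0, 0.223], [0.001, -1.0, -0.002]]
ft_force: [-1.3, -2.8, 8.0]
grip_width: 0.0404
```

View pics/w16.png

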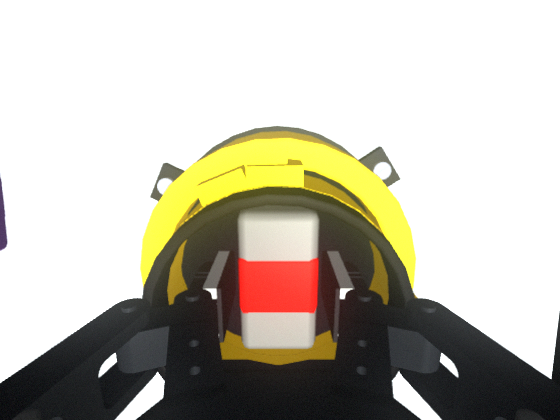

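The pack is released and lying flat: the pads are clear on both sides at (225,290) and (333,290). The remaining 8 N is the finger linkage touching the sprung ring. Lifting straight out.

```bash
python3 -m inch '[[[-0.05,0,0,1,0,0,0],[-0.05,0,0,2,0,0,0],[-0.05,0,0,3.5,0,0,0],[-0.05,0,0,6,0,0,0],[-0.05,0,0,10,0,0,0],[-0.05,0,0,15,0,0,0],[-0.05,0,0,19,0,0,0],[-0.05,0,0,19,0,0,0]]]' 
python3 - <<'E'
from h import *
for n in('wrist','scene','top'):
    d=cam(n); cv2.imwrite(f'pics/{n}17.png',d['frame'][:,:,::-1])
    if n=='scene': cv2.imwrite('pics/s17.png',cv2.convertScaleAbs(cv2.resize(d['frame'][160:290,370:510],None,fx=5,fy=5,interpolation=2)[:,:,::-1],alpha=1.8))
E
```

```text
time_s: 22.6
position: [0.5821, 0.2952, 0.2436]
tool_rot: [[0.223, 0.007, -0.975], [0.975, 0.002, 0.223], [0.004, -1.0, -0.006]]
ft_force: [-0.3, -0.2, -0.7]
grip_width: 0.0405
```

View pics/wrist17.png

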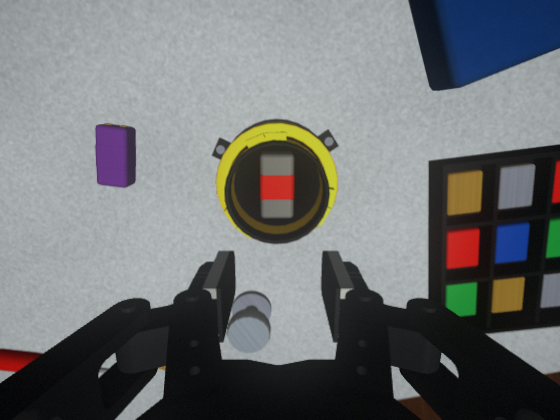

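View pics/s17.png

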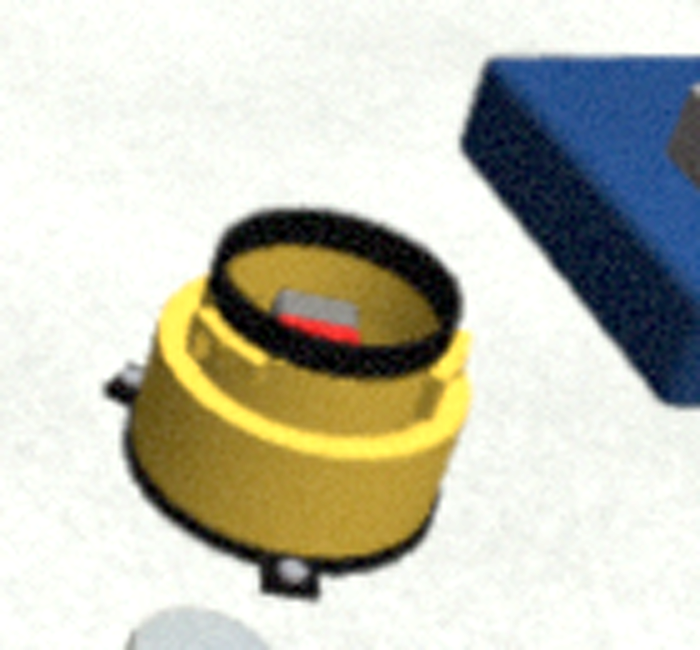

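View pics/scene17.png

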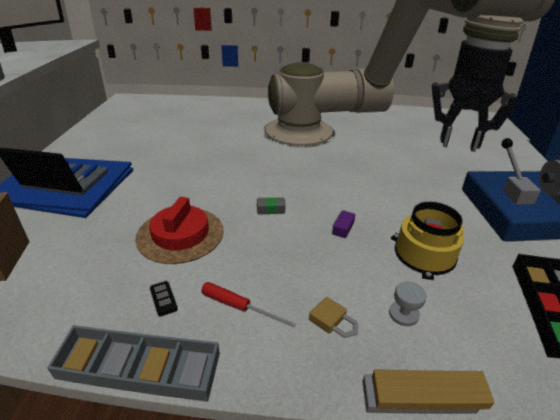

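The pack lies flat at the bottom of the open canister: (278,186) in the wrist view. The cap sits upright on the pad at (180,225) in the scene view, and the fresh pack and the other objects look unmoved. One last numeric check, then hand in.

```bash
python3 -m inch '[[[-0.05,0,0,0,0,0,0],[-0.05,0,0,0,0,0,0],[-0.05,0,0,0,0,0,0],[-0.05,0,0,0,0,0,0]]]'
python3 - <<'E'
from h import *
t=cam('top'); s=cam('scene')
m,c=blobs(t,(174,120,150),(6,255,255),roi=(320,180,425,290)); P=plane(t,c[0].reshape(-1,2),.036); print('cap',cv2.minEnclosingCircle(P[:,:2].astype(np.float32)))
for dd,roi in((t,(270,265,320,305)),(s,(250,190,295,220))):
    m,c=blobs(dd,(45,100,40),(80,255,255),10,roi); print('fresh',plane(dd,c[0].reshape(-1,2),.028).mean(0))
env.close_job()
E
```

```text
time_s: 23.25
position: [0.5814, 0.2949, 0.2392]
tool_rot: [[0.223, -0.0, -0.975], [0.975, -0.0, 0.223], [-0.0, -1.0, 0.0]]
ft_force: [-0.4, 0.5, 0.0]
grip_width: 0.0406
cap ((0.576332151889801, -0.22924640774726868), 0.06166090816259384)
fresh [ 0.46642803 -0.0433555   0.028     ]
fresh [ 0.48496382 -0.0405109   0.028     ]
the job is handed in; nothing more can be done
```

The canister is open, the cap is on the cork pad and the spent pack is inside. I handed the job in at about 23 s of the 58 s allowed; no verdict was reported.

- **Cap:** I gripped the bar, pressed the cap down to its stop (14 N), and turned it about 61° anticlockwise while it was down. Then I let it up and lifted it off freely, with only its weight showing on the wrist. It stands upright at about (0.576, -0.229), within 3 mm of the pad's centre, so about 30 mm of cork shows all round.
- **Spent pack:** I lowered it in and released it on the foam. It lies flat, well below the rim.
- **Everything else:** the fresh pack measures the same as at the start. The other objects look unmoved in the pictures, but I did not measure them.

**Checks that disagreed:**
- The wrist camera put the mouth 2–3 mm away from where gripping the cap put it. I lowered the pack between the two positions.
- During the release the wrist read up to 8 N. I took this to be the finger linkage touching the sprung ring. It is well under the 40 N limit.
- Because of that contact the pack may have settled a millimetre or two when I let go.

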